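Turn the seedling carousel to the pointer

ROBOT

A 6-joint arm with a two-finger parallel gripper is mounted at the origin on the work surface. World frame = base frame: x ahead of the robot, y to its left, z up, the work surface at z = 0. Lengths are in mm, angles in rad, forces in N, time in s.
With the tool pointing down it reaches from about 325 to 925 mm from the base axis. Payload 3.1 kg.
Tool frame: the origin (TCP) lies midway between the tips of the shut fingers; the grasp point (between the pads) lies 19 mm behind it; z points along the fingers, y is the line along which they close (so a half turn about z gives the same grasp; the last joint's range is limited). The gripper opens to 85 mm and grips with 20 to 120 N. Pads are 22 mm wide; open, the fingers measure 114 mm over their backs; the gripper's body (76 mm by 85 mm) begins 54 mm behind the grasp point. The pads swing forward as they close: fully open they stand 13 mm farther back than shut.
Start: joints at [-1.212, 0.217, 1.613, -0, 1.311, -0.112], TCP at [283.521, -557.005, 231.3] pointing down, gripper open.
Joint ranges: [-2.75, 2.75], [-0.78, 2.1], [0.31, 2.55], [-1.13, 4.27], [0.13, 2.63], [-2.58, 2.58]. Speed limits (rad/s): [2.79, 2.79, 3.14, 3.14, 3.14, 3.14].

INTERFACE

Orientations are given as a unit quaternion [w, x, y, z].
In Python, from rig import bot gives the robot as it stands.
- The arm moves only by the shell command python3 -m crank 'ROWS' [OPENING] [FORCE]. ROWS is JSON, a list of rows, each a list of 2 entries, a list of its own where there are three numbers: the shift along the tool's x, y, z in mm, then the turn about the tool's z in rad. In form: [[[dx, dy, dz], twist], ...]. A call has 1 to 10 rows; each row is the pose to reach, as a shift and turn from the pose commanded when the call began, along the tool's axes at that moment; what a row does not reach only later rows make up. A row lasts 1/12 s, in which the tool goes at most 41.7 mm and 7.16 degrees, less where a joint would pass 70% of its speed; a pose out of reach is approached as far as the arm can. A call with a gripper value outside its range is refused whole. OPENING is the opening, from -1 (shut) to 1 (fully open), so that 0 is half open, set as the call begins (- or left out, the last holds). The fingers move at their own pace and stop on an object; FORCE is the grip in N (left out, the last holds). Time passes only in rows, so rows that repeat a pose let the fingers close. It gives the time, the measured TCP pose, the force, the opening and the grip force at its end, in the units of the state.
- bot.observe(): the state, without advancing time (a new reading comes with each control period).
- bot.snapshot(name): name is "scene" or "top"; returns the picture (400x640x3 uint8, red, green, blue); there is no depth.
- bot.calibration(name): a dict with "fovy" (degrees; the focal length in pixels is half the picture's height over the tangent of half this angle, whatever the lens; pixels are square), "cx", "cy" (the principal point, pixels), "T" (4x4, takes a point from camera to world coordinates). Camera axes: x right, y up, looking along -z (the intrinsics and any distortion apply to the point x, -y, -z); pixel columns grow to the right and rows downward; lengths in mm; the calibration is good to about 2 mm. A picture is of the moment at which its call begins. calibration takes no time and is no camera call.
- bot.sign_off(): hands the job in; it is judged then, once.
Trained networks look in the newest picture that a camera, given by its name, has taken for a name from the list of things; names that differ only in an ending like _2 or _b are one class to them, and where a whole thing is asked for, a point or a joint stands for the part that bears it (a point fixed in the world has none). Each returns a list of dicts, best first, with "p" (0 to 1); they miss things now and then, are a little off and sometimes report something else, mostly with a low value. They report only what shows in the picture. A call takes as long as a camera call. They do not tell look-alikes from the thing itself.
- bot.search_frame(target, camera): "position" ([x, y, z] in mm, in the coordinates of the camera as it stood for that picture, good to about 4 mm: the middle of the surface that is visible of it).
The state is a dict: "time": time; "joint_positions": joint angles; "dq": joint speeds; "joint_torque": joint torques, N m; "ee_pos": TCP position; "tool_rot": TCP orientation; "force": force on the tool from outside, world axes, zero at the start; "wrist_torque": the same for the moment, N m; "finger_gap": finger opening in mm; "gripper_force": force on a finger pad.
Only numpy, scipy, OpenCV 4.12 (cv2) and the standard library are available. Lean on these libraries where they do the work, as an engineer would, in place of code of your own. Each camera call takes 0.05 s, during which the arm holds its last target. There are 200 camera calls.

TASK

On the potting bench, bring the square pot round to the front of the seedling carousel: push the upright pegs on the rim of the wooden disc with the fingertips, gently, until the square pot stands in line with the pointer that sticks out of the base, then leave the carousel at rest. Do not touch or lift any of the three pots, which must stay standing in their places on the disc, and leave the things around the carousel alone.

Things in the scene. Friction and masses are not known exactly. Their poses are not given: they have to be found in the camera images.
- carousel: fixed dark metal base of the carousel: a plate of 210 mm diameter on the table, with a flat pale metal tongue with a pointed end (the pointer), 28 mm wide, that sticks out to 234 mm from the centre, at most 10 mm high, towards the robot, up to 60 degrees off to either side. Origin on the table at the carousel's turning axis; the pointer runs along its -x axis; z up. Over the base turns a plywood disc of 276 mm diameter, 14 mm thick, whose top is 30 mm above the table
- pointer (a point): point on the centre line of the pointer's upper face, 195 mm from the turning axis (39 mm short of its tip), 10 mm above the table; does not turn with the disc
- turntable (a joint): angle through which the wooden disc has turned since the start (0 at the start), counter-clockwise seen from above, rad; it turns freely both ways for several turns, and stays where it is left (bearing friction: about 2 N of push at a peg). The disc's first position and the pots' places on it differ from start to start
- peg (a point): centre of the top of one of the six rim pegs. The pegs are equal upright steel pins of 14 mm diameter, fixed to the disc, 125 mm from the turning axis, every 60 degrees, from the disc's top (30 mm above the table) to 80 mm above the table. The pots stand at angles midway between pegs
- square_pot: loose white square plant pot, 50 mm by 50 mm at the rim, 50 mm tall, with a small seedling and a blank white stick label (to about 90 mm), standing on the disc with its centre 55 mm from the turning axis; origin at the centre of its underside
- round_pot_a: loose white round plant pot with a small seedling, 50 mm across the rim, 44 mm tall (seedling to about 80 mm), standing on the wooden disc with its centre 55 mm from the disc's centre; origin at the centre of its underside
- round_pot_b: loose white round plant pot with a small seedling, 50 mm across the rim, 44 mm tall (seedling to about 80 mm), standing on the wooden disc with its centre 55 mm from the disc's centre; origin at the centre of its underside
- sprayer: loose hand sprayer with a blue head, 68 mm diameter, 196 mm tall, standing to the left of the carousel; origin at the centre of its underside; leave alone
- cups: stack of pale translucent cups, 72 mm diameter, 100 mm tall, standing to the right of the carousel; origin at the centre of its underside; leave alone
- trowel: hand trowel lying to the left, 250 mm long, 55 mm wide, 25 mm high; origin on the table about 120 mm from the handle's end, blade to its +x; leave alone
Things that resemble listed ones, but are neither listed nor needed, are in the scene too. Leave any red or yellow look-alike of the square_pot alone.

How it is judged (in metres and radians):
At the end, for the whole second after the job is handed in: The centre of the square pot is on the pointer's side of the axis and within 8 mm to either side of the pointer's centre line, the disc is at rest, and all three pots stand upright (within 0.1 rad) and still on the disc, 40 to 70 mm from its axis (x of square_pot in the frame of carousel below -0.03 m and y of square_pot in the frame of carousel between -0.008 and 0.008 m and velocity of joint turntable between -0.03 and 0.03 rad/s and angle between each of square_pot, round_pot_a, round_pot_b's own z axis and vertical below 0.1 rad and height (world z) of square_pot between 0.026 and 0.036 m and horizontal distance between square_pot and carousel between 0.04 and 0.07 m and linear speed of each of square_pot, round_pot_a, round_pot_b below 0.02 m/s and height (world z) of round_pot_a between 0.026 and 0.036 m and horizontal distance between round_pot_a and carousel between 0.04 and 0.07 m and height (world z) of round_pot_b between 0.026 and 0.036 m and horizontal distance between round_pot_b and carousel between 0.04 and 0.07 m); the robot touches nothing.
It fails at once if the robot touches a pot (over 1 N) (contact force between any of the fingers, the arm and square_pot above 1 N or contact force between any of the fingers, the arm and round_pot_a above 1 N or contact force between any of the fingers, the arm and round_pot_b above 1 N).
It fails at once if a pot is lifted off the disc or tips (height (world z) of any of square_pot, round_pot_a, round_pot_b above 0.045 m or angle between any of square_pot, round_pot_a, round_pot_b's own z axis and vertical above 0.35 rad).
It fails at once if the disc is spun fast (over 2.5 rad/s) (velocity of joint turntable above 2.5 rad/s or velocity of joint turntable below -2.5 rad/s).
It fails at once if the sprayer, cups or trowel are moved by more than 20 mm (distance of any of sprayer, cups, trowel from where it was at the start of the episode above 0.02 m).
It also fails if it takes over 64 s, if anything falls off the work surface, if the arm or the gripper's body presses on something with over 40 N, if the wrist force passes 120 N, or if a joint passes its speed limit or range.

## Working session

There is one attempt and no reset: what is moved stays moved. The work goes in short steps, Python scripts to look and compute and a shell command to move; the robot and the scene stay as the last step left them, time stands still between calls to the robot, and variables do not carry over. Pictures are saved under pics/ and viewed, at most 10 in all, crops included, and the job is handed in when it is done.

```bash
mkdir -p pics; cat > h.py <<'E'
import numpy as np, cv2
from rig import bot
def world(cam,p):
    T=np.array(bot.calibration(cam)["T"]); return (T@np.r_[p,1])[:3]
def pix(cam,P):
    c=bot.calibration(cam); T=np.array(c["T"]); q=np.linalg.inv(T)@np.r_[P,1]
    f=200/np.tan(np.radians(c["fovy"])/2); return np.array([c["cx"]+f*q[0]/-q[2], c["cy"]+f*q[1]/q[2]])
def ray(cam,uv,z):
    c=bot.calibration(cam); T=np.array(c["T"]); f=200/np.tan(np.radians(c["fovy"])/2)
    d=T[:3,:3]@np.array([(uv[0]-c["cx"])/f,-(uv[1]-c["cy"])/f,-1]); o=T[:3,3]
    return o+d*(z-o[2])/d[2]
E
python3 - <<'E'
from h import *
for c in ("top","scene"):
    im=bot.snapshot(c); cv2.imwrite(f"pics/{c}0.png",im[:,:,::-1])
    k=bot.calibration(c); print({a:b for a,b in k.items() if a!="T"},np.round(k["T"],2).tolist())
    for t in ("carousel","pointer","turntable","peg","square_pot","round_pot_a","sprayer","cups","trowel"):
        try: print(c,t,[(round(d["p"],2),world(c,d["position"]).round().tolist(),pix(c,world(c,d["position"])).round().tolist()) for d in bot.search_frame(t,c)][:7])
        except Exception as e: print(t,e)
print(bot.observe()["ee_pos"],bot.observe()["tool_rot"],bot.observe()["time"])
E
```

```text
{'fovy': 50.96309768547202, 'cx': 320.65899859590536, 'cy': 191.35405072912977} [[0.01, 1.0, -0.09, 388.65], [-1.0, 0.01, 0.01, 27.54], [0.01, 0.09, 1.0, 1154.78], [0.0, 0.0, 0.0, 1.0]]
top carousel [(0.83, [398.0, -29.0, 5.0], [337.0, 225.0])]
top pointer [(0.56, [400.0, -29.0, 13.0], [337.0, 224.0])]
top turntable [(0.93, [577.0, -38.0, 30.0], [341.0, 159.0]), (0.68, [583.0, 359.0, 119.0], [184.0, 148.0])]
top peg [(0.84, [580.0, -42.0, 31.0], [343.0, 158.0])]
top square_pot [(0.97, [524.0, 218.0, 51.0], [245.0, 176.0]), (0.9, [631.0, 218.0, 49.0], [246.0, 137.0]), (0.88, [318.0, 132.0, 49.0], [276.0, 255.0]), (0.74, [570.0, 10.0, 81.0], [324.0, 158.0])]
top round_pot_a [(0.81, [626.0, -63.0, 77.0], [352.0, 137.0])]
top sprayer [(0.83, [580.0, 364.0, 122.0], [182.0, 150.0])]
top cups []
top trowel [(0.61, [399.0, 392.0, 5.0], [183.0, 223.0])]
{'fovy': 52.57248287125408, 'cx': 315.8209265921196, 'cy': 194.2710920103677} [[-0.15, -0.57, 0.81, 1478.88], [0.99, -0.07, 0.14, 203.91], [-0.02, 0.82, 0.57, 773.69], [0.0, 0.0, 0.0, 1.0]]
scene carousel [(0.55, [640.0, -65.0, 70.0], [271.0, 224.0])]
scene pointer [(0.57, [390.0, -27.0, 9.0], [301.0, 192.0])]
scene turntable [(0.8, [622.0, -32.0, 31.0], [284.0, 232.0])]
scene peg [(0.72, [621.0, -40.0, 25.0], [282.0, 233.0])]
scene square_pot [(0.95, [536.0, 220.0, 48.0], [375.0, 216.0]), (0.8, [336.0, 136.0, 43.0], [352.0, 178.0]), (0.77, [586.0, 15.0, 77.0], [303.0, 213.0]), (0.74, [620.0, -37.0, 28.0], [283.0, 232.0]), (0.66, [653.0, 217.0, 48.0], [373.0, 242.0])]
scene round_pot_a [(0.65, [543.0, -72.0, 73.0], [276.0, 203.0]), (0.63, [638.0, -64.0, 71.0], [271.0, 223.0])]
scene sprayer [(0.62, [613.0, 374.0, 111.0], [435.0, 219.0])]
scene cups [(0.97, [468.0, -381.0, 74.0], [187.0, 182.0])]
scene trowel [(0.79, [400.0, 370.0, 7.0], [423.0, 203.0])]
[ 283.51499679 -556.99174679  231.28233212] [-2.17153078e-05  9.72423388e-01  2.33222540e-01  3.78603062e-06] 1.0
```

View pics/top0.png

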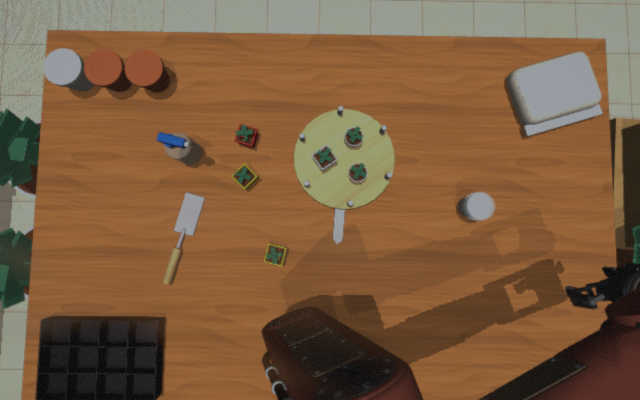

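View pics/scene0.png

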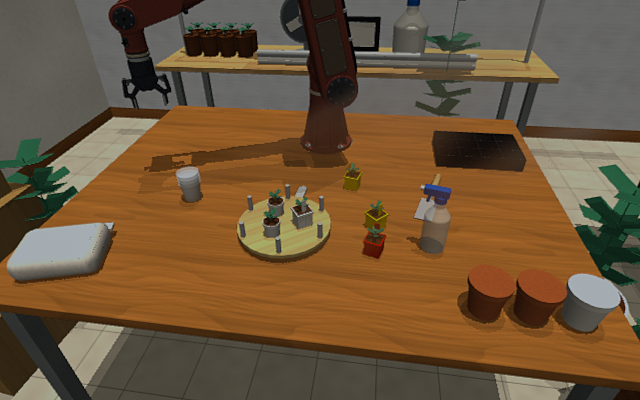

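Top view: candidates for the square pot are white on the disc (324,158), yellow (245,176) and (275,255), red (246,137). Only the white one on the disc fits; the pointer runs from the disc down to (338,242). I'll confirm with an enlarged crop and fit the disc.

```bash
cat >> h.py <<'E'
def disc(im):
    hsv=cv2.cvtColor(im,cv2.COLOR_RGB2HSV); m=cv2.inRange(hsv,(22,60,110),(40,200,255)); m[:, :270]=0; m[:,420:]=0; m[:90]=0; m[225:]=0
    c=max(cv2.findContours(m,cv2.RETR_EXTERNAL,cv2.CHAIN_APPROX_NONE)[0],key=cv2.contourArea)
    return cv2.fitEllipse(cv2.convexHull(c))
E
python3 - <<'E'
from h import *
im=cv2.imread("pics/top0.png")[:,:,::-1].copy()
e=disc(im); C=ray("top",e[0],30); print(e,C)
for a in (0,90,180,270): 
    t=np.radians(a); print(pix("top",C+138*np.array([np.cos(t),np.sin(t),0])).round(1))
for uv in [(340,110),(383,127),(389,175),(350,203),(306,184),(301,136)]:
    P=ray("top",uv,80); d=P-C; print(P.round(),np.hypot(*d[:2]).round(1),np.degrees(np.arctan2(d[1],d[0])).round(1))
print("tip",ray("top",(338,242),8), "pot",ray("top",(324,158),80))
s=6; x0,y0=285,98
cv2.imwrite("pics/crop0.png",cv2.resize(im[y0:y0+100+50 if 0 else 198,x0:x0+120,::-1],None,fx=s,fy=s,interpolation=cv2.INTER_CUBIC))
cv2.imwrite("pics/crop1.png",cv2.resize(im[98:248,285:405,::-1],None,fx=4,fy=4,interpolation=cv2.INTER_CUBIC))
E
```

```text
((343.7428894042969, 158.7068634033203), (99.4288558959961, 100.43907928466797), 100.48533630371094) [577.55230203 -44.25272901  30.        ]
[344.1 108.9]
[292.8 158. ]
[343.4 209.6]
[394.6 159.4]
[698. -30.  80.] 121.1 6.6
[ 654. -143.   80.] 125.0 -52.2
[ 528. -158.   80.] 124.4 -113.4
[454. -58.  80.] 123.9 -173.7
[502.  56.  80.] 125.3 127.1
[627.  71.  80.] 125.1 66.6
tip [352.39767055 -31.63768211   8.        ] pot [570.31647725  10.10282903  80.        ]
```

View pics/crop1.png

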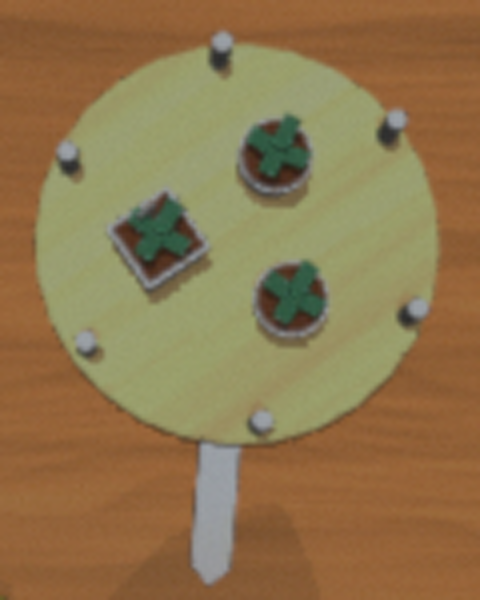

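Confirmed: the white square pot stands left on the disc at about 97°, and the pointer is at about 176.5°, so the disc must turn about +80° counter-clockwise. I'll push the peg at 126.6° from its clockwise side, with shut fingers outside the pots. First I move above that spot.

```bash
python3 -m crank '[[[30,-26.4,0],0.016],[[60,-52.8,0],0.03],[[90,-79.2,0],0.05],[[120,-105.6,0],0.06],[[150,-132,0],0.08],[[180,-158.4,0],0.1],[[210,-184.8,0],0.11],[[240,-211.2,0],0.13],[[270,-237.6,0],0.14],[[300,-264,0],0.157]]' -1 20
python3 - <<'E'
from h import *
o=bot.observe(); w,x,y,z=o["tool_rot"]; yaw=2*np.arctan2(y,x); X=np.array([np.cos(yaw),np.sin(yaw)]);Y=np.array([X[1],-X[0]])
d=np.array([536.7,81.2])-o["ee_pos"][:2]; print(o["ee_pos"],np.degrees(yaw),d@X,d@Y,o["time"])
E
```

```text
time: 1.83
ee_pos: [431.5, -183.9, 231.7]
tool_rot: [0.0, 0.988, 0.156, 0.0]
force: [0.3, 0.1, 0.6]
finger_gap: -0.3
gripper_force: 0.0
[ 431.5288539  -183.88238407  231.69042762] 17.918880596687913 181.6275610875656 -219.86602595844843 1.8333
```

```bash
python3 -m crank '[[[25,-30.5,0],0],[[50,-61,0],0],[[75,-91.5,0],0],[[100,-122,0],0],[[125,-152,0],0],[[150,-182,0],0],[[170,-206,0],0],[[181.6,-219.9,0],0],[[181.6,-219.9,25],0],[[181.6,-219.9,50],0]]'
python3 - <<'E'
from h import *
im=bot.snapshot("top"); o=bot.observe(); print(o["ee_pos"],o["tool_rot"])
im2=bot.snapshot("scene")
a=cv2.resize(im[80:260,250:430],(390,390)); b=cv2.resize(im2[100:280,200:380],(390,390))
cv2.imwrite("pics/c2.png",np.hstack([a,b])[:,:,::-1])
E
```

```text
time: 2.67
ee_pos: [538.5, 81.2, 183.2]
tool_rot: [0.0, 0.987, 0.158, 0.003]
force: [0.3, -0.7, -0.1]
finger_gap: -0.1
gripper_force: 0.0
[533.15861985  80.41325597 175.75191156] [-4.44247998e-04  9.87572381e-01  1.57125519e-01 -3.48805788e-03]
```

View pics/c2.png

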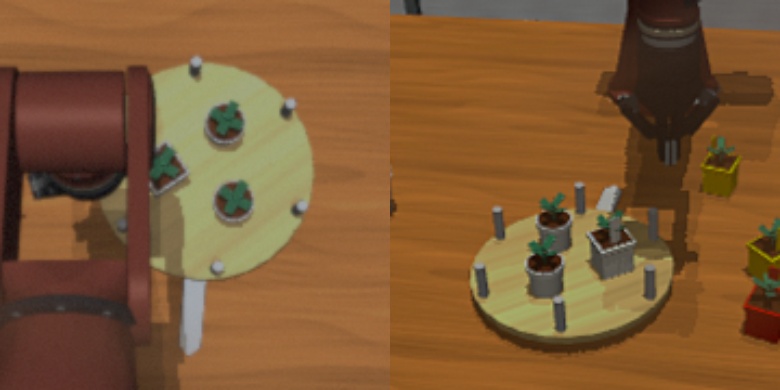

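The fingers hang above the gap between the pegs, outside the square pot's left side (clear in both views). Lowering beside the peg.

```bash
python3 -m crank '[[[0,0,20],0],[[0,0,40],0],[[0,0,60],0],[[0,0,80],0],[[0,0,95],0],[[0,0,108],0],[[0,0,118],0],[[0,0,127],0],[[0,0,127],0],[[0,0,127],0]]'
python3 -m crank '[[[-4.6,0.1,0],-0.035],[[-9.2,0.3,0],-0.07],[[-13.8,0.7,0],-0.105],[[-18.4,1.3,0],-0.14],[[-22.9,2,0],-0.175],[[-27.4,2.9,0],-0.209],[[-31.9,3.9,0],-0.244],[[-36.4,5.1,0],-0.279],[[-40.8,6.5,0],-0.314],[[-45.1,8,0],-0.349]]'
```

```text
time: 3.6
ee_pos: [536.2, 79.4, 54.6]
tool_rot: [-0.0, 0.988, 0.156, -0.0]
force: [0.3, 0.2, 0.1]
finger_gap: 0.2
gripper_force: 0.0
time: 4.43
ee_pos: [497.3, 58.3, 56.0]
tool_rot: [0.0, 0.945, 0.326, 0.002]
force: [1.3, 2.1, -0.7]
finger_gap: -0.0
gripper_force: 0.9
```

```bash
for i in 1; do python3 -m crank '[[[-4.6,0.1,0],-0.035],[[-9.2,0.3,0],-0.07],[[-13.8,0.7,0],-0.105],[[-18.4,1.3,0],-0.14],[[-22.9,2,0],-0.175],[[-27.4,2.9,0],-0.209],[[-31.9,3.9,0],-0.244],[[-36.4,5.1,0],-0.279],[[-40.8,6.5,0],-0.314],[[-45.1,8,0],-0.349]]'; done
python3 -m crank '[[[-4.6,0.1,0],-0.035],[[-9.2,0.3,0],-0.07],[[-13.8,0.7,0],-0.105],[[-18.4,1.3,0],-0.14],[[-22.9,2,0],-0.175],[[-27.4,2.9,0],-0.209],[[-31.9,3.9,0],-0.244],[[-36.4,5.1,0],-0.279],[[-40.8,6.5,0],-0.314],[[-45.1,8,0],-0.349]]'
python3 - <<'E'
from h import *
im=bot.snapshot("top"); o=bot.observe(); d=o["ee_pos"][:2]-np.array([577.5,-44.3]); print(np.hypot(*d),np.degrees(np.arctan2(d[1],d[0])),o["force"])
im2=bot.snapshot("scene")
a=cv2.resize(im[80:260,250:430],(390,390)); b=cv2.resize(im2[100:280,200:380],(390,390))
cv2.imwrite("pics/c3.png",np.hstack([a,b])[:,:,::-1])
E
```

```text
time: 5.27
ee_pos: [466.6, 24.1, 56.0]
tool_rot: [0.001, 0.874, 0.485, 0.002]
force: [2.0, 1.6, -1.2]
finger_gap: 0.0
gripper_force: 0.8
time: 6.1
ee_pos: [449.4, -18.5, 55.9]
tool_rot: [0.001, 0.777, 0.63, 0.002]
force: [0.4, 2.0, 0.1]
finger_gap: 0.1
gripper_force: 0.8
130.77035147796153 168.94778734102962 [-0.36749993  0.18652559  0.23159628]
```

View pics/c3.png

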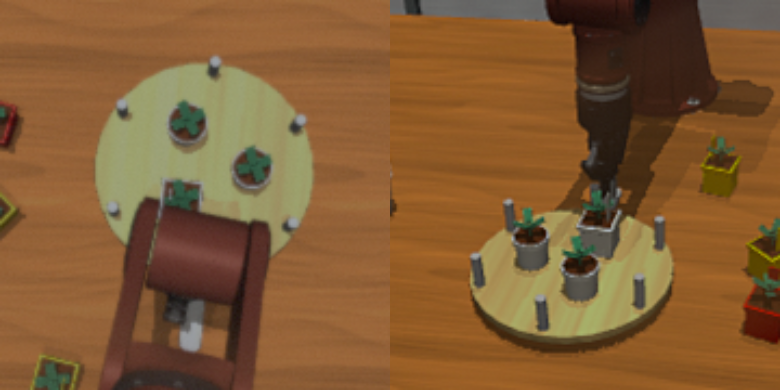

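Disc has turned with the pots standing; pegs visible at (349,109.5), (388,136), (385,184), (302,176.5), (306,129). Estimate the angle left.

```bash
cat >> h.py <<'E'
def ang(uvs):
    C=np.array([577.5,-44.3]); r=[]
    for uv in uvs:
        d=ray("top",uv,80)[:2]-C; a=np.degrees(np.arctan2(d[1],d[0])); r.append(a); print(np.round([np.hypot(*d),a,a%60],1))
    return np.mean(np.array(r)%60)
E
python3 - <<'E'
from h import *
print(ang([(349.2,109.5),(388,136.3),(385.2,183.8),(301.7,176.5),(306.3,129.4)]))
P=[ray("top",p,10) for p in [(337.5,243.5),(340,209.2)]]
for p in P: 
    d=p[:2]-np.array([577.5,-44.3]); print(p,np.hypot(*d),np.degrees(np.arctan2(d[1],d[0])))
E
```

```text
[122.5  -4.8  55.2]
[123.3 -64.9  55.1]
[ 126.8 -124.8   55.2]
[124.7 116.8  56.8]
[121.7  56.3  56.3]
55.7270470690185
[348.40762483 -30.21175081  10.        ] 229.5251514055636 176.48097418323104
[441.4550791  -36.27265997  10.        ] 136.28154199895167 176.6231738245139
```

```bash
python3 -m crank '[[[-4.6,0.1,0],-0.035],[[-9.2,0.3,0],-0.07],[[-13.8,0.7,0],-0.105],[[-18.4,1.3,0],-0.14],[[-22.9,2,0],-0.175],[[-27.4,2.9,0],-0.209],[[-31.9,3.9,0],-0.244],[[-36.4,5.1,0],-0.279],[[-40.8,6.5,0],-0.314],[[-45.1,8,0],-0.349]]'
python3 -m crank '[[[-4.6,0.1,0],-0.035],[[-8,0.2,0],-0.061],[[-11.5,0.5,0],-0.087],[[-14,0.7,0],-0.106],[[-16.5,1,0],-0.125],[[-18.5,1.3,0],-0.14],[[-20.5,1.6,0],-0.156],[[-22.5,1.9,0],-0.171],[[-23.6,2.1,0],-0.18],[[-23.6,2.1,0],-0.18]]'
python3 -m crank '[[[2,0,0],0],[[6,0,0],0],[[10,0,0],0],[[10,-5,0],0],[[10,-10,-5],0],[[10,-15,-20],0],[[10,-20,-40],0],[[10,-25,-60],0],[[10,-25,-90],0],[[10,-25,-120],0]]'
```

```text
time: 7.03
ee_pos: [446.6, -64.0, 55.1]
tool_rot: [-0.0, 0.656, 0.755, 0.0]
force: [-0.9, 2.5, 1.4]
finger_gap: -0.2
gripper_force: 0.9
time: 7.87
ee_pos: [451.7, -87.6, 54.3]
tool_rot: [0.0, 0.586, 0.811, -0.0]
force: [-0.9, 0.4, 0.5]
finger_gap: -0.2
gripper_force: 0.5
time: 8.7
ee_pos: [423.0, -85.5, 174.8]
tool_rot: [-0.001, 0.586, 0.81, -0.0]
force: [0.3, -1.0, 0.5]
finger_gap: -0.1
gripper_force: 0.0
```

```bash
python3 -m crank '[[[-25,-15,-5],0],[[-50,-30,-10],0],[[-75,-46,-20],0],[[-100,-62,-30],0],[[-125,-77,-40],0],[[-150,-93,-40],0],[[-175,-108,-40],0],[[-200,-124,-40],0],[[-218,-135,-40],0],[[-218,-135,-40],0]]'
python3 - <<'E'
from h import *
im=bot.snapshot("top")
cv2.imwrite("pics/c4.png",cv2.resize(im[98:248,285:405,::-1],None,fx=4,fy=4,interpolation=cv2.INTER_CUBIC))
for c in ("top","scene"):
    if c=="scene": bot.snapshot(c)
    for d in bot.search_frame("square_pot",c): print(c,d["p"],world(c,d["position"]).round())
E
```

```text
time: 9.53
ee_pos: [363.5, -338.7, 215.0]
tool_rot: [0.001, 0.587, 0.809, -0.001]
force: [0.1, -0.4, -0.1]
finger_gap: 0.3
gripper_force: 0.0
top 0.94 [633. 219.  55.]
top 0.94 [317. 132.  51.]
top 0.65 [520. -38.  81.]
scene 0.94 [535. 220.  50.]
scene 0.92 [537. -38.  78.]
scene 0.76 [335. 135.  46.]
scene 0.75 [653. 219.  47.]
```

View pics/c4.png

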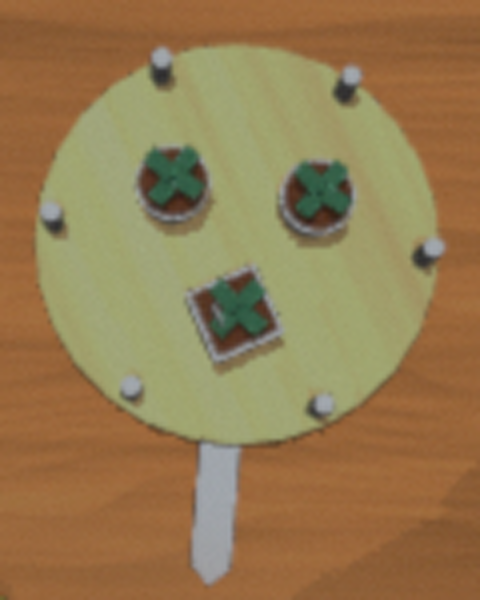

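The white square pot now sits just above the pointer at crop (234,315); all pots are upright. I'll check the angle numerically.

```bash
python3 - <<'E'
from h import *
f=lambda x,y:(285+x/4,98+y/4)
print(ang([f(131,385),f(321,402),f(51,211),f(431,244),f(349,73),f(161,56)]))
a=np.radians(176.5); u=np.array([np.cos(a),np.sin(a)])
d=ray("top",f(234,315),80)[:2]-np.array([577.5,-44.3]); print(d, d@u, d@[-u[1],u[0]])
d=ray("top",f(235,315),80)[:2]; o=bot.observe(); print(o["time"],o["dq"])
E
```

```text
[123.  145.6  25.6]
[ 122.9 -154.6   25.4]
[123.1  84.9  24.9]
[124.1 -93.4  26.6]
[126.4 -33.9  26.1]
[125.9  24.6  24.6]
25.547290557294115
[-55.41702908   3.53955816] 55.529750009577086 -0.1498274830149091
9.7333 [ 0.01450899 -0.00458096  0.00459305 -0.00073297 -0.00131186 -0.00127191]
```

The pot is within about 1 mm of the pointer line, the disc is at rest, and the arm is clear. Handing in.

```bash
python3 -c "
from rig import bot
print(bot.sign_off())"
```

```text
the job is handed in; nothing more can be done
None
```

The square pot is now in line with the pointer, about 1 mm off its centre line by my last measurement; the carousel is at rest, all three pots stand upright, the arm is clear, and the job is handed in (no verdict was returned).

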